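Fit a toothed divider in a shop display tray and close up the cartons

TASK

Lift the toothed divider out of its wooden stand and lower it into the slotted runner of the display tray, gently feeling for the slots, until every tooth is in its own slot and the divider's foot is fully down on the runner. Then, with the divider, slide the runner towards the two cartons and push them gently together until no gaps are left between the runner, the cartons and the tray's end wall. Let go, leaving the divider upright and fully home, and leave the bottles and the jar alone.

Things in the scene. Friction and masses are not known exactly. Their poses are not given: they have to be found in the camera images.
- divider: Loose grey plastic divider, 0.12 kg, same end for end. Origin: middle of its foot's underside; x along it, z up. Foot 140 (x) x 22 (y) x 5 mm, on it a blade 140 x 5 mm up to the grip bar. Five teeth under the foot at x = -56, -28, 0, 28, 56 mm, each 12 (x) x 5 (y) mm, 14 mm long, last 2 mm narrowed to 10 x 3. Starts in the stand, teeth down.
- grip (a point): Middle of the divider's grip bar along its top, 70 mm above the divider's origin. Bar 80 (x) x 12 (y) x 24 (z) mm: pinch it across y, at its middle, from above.
- stand: Fixed wooden stand 160 x 60 mm, origin at the centre of its underside: two rails along its x, 12 mm apart, on whose tops (z = 32 mm) the divider's foot rests, x along x; the teeth hang freely between, so the divider lifts straight out.
- tray: Fixed white tray, 160 (x) x 240 (y) mm, origin: centre of underside, z up; floor 6 mm thick. Inner face of the +y end wall at y = 115 mm, its top at z = 46; other walls up to z = 26. Across it lies the runner (see park), then carton_a, carton_b, end wall towards +y. Divider home: its origin at z = 26 mm here; row closed up: runner's middle at y = -7 mm.
- park (a point): Fixed point of the tray (x 0, y -65, z 26 mm) at the height of the runner's top. The runner, an aluminium bar 144 (x) x 64 (y) x 20 mm, starts centred within 15 mm of it along tray y; its own position is not measured. Slots at x = -56, -28, 0, 28, 56 mm, each 19 (x) x 8.5 (y) mm, right through, mouths chamfered 1 mm. It slides only along tray y, its middle from y -82 to 10 mm, 7 N friction.
- carton_a: Loose cardboard carton, the one nearer to the runner, 100 (x) x 45 (y) x 52 (z) mm, about 0.15 kg, standing on the tray floor. Origin: centre of its underside. Pushed home its origin is at about y = 47.5 mm of the tray.
- carton_b: Same carton, the one nearer to the tray's +y end wall. Pushed home its origin is at about y = 92.5 mm of the tray.
- bottle_a: Bystander: bottle with red cap, radius 27 mm, 100 mm high; origin at the centre of its underside.
- bottle_b: Bystander: bottle like bottle_a.
- jar: Bystander: jar, radius 32 mm, 75 mm high; origin at the centre of its underside.
Mind the look-alikes: they are no part of the job. What is shaped like the carton_a but pink or turquoise is not meant.

How it is judged:
On the way, in this order (a step that is already met when the one before it is completed fails the run):
1. the divider's teeth are all in the runner's slots and its foot is down on the runner (z of divider in the frame of tray between 0.0235 and 0.0285 m and x of divider in the frame of tray between -0.006 and 0.006 m and angle between divider's own z axis and vertical below 0.06 rad and angle between the x axis of divider and the x axis of tray, either way round below 0.06 rad), for 0.2 s.
2. with the divider home, runner and cartons are closed up against the end wall (all of step 1 and y of divider in the frame of tray above -0.011 m and y of carton_a in the frame of tray above 0.0435 m and y of carton_b in the frame of tray above 0.0895 m and angle between each of carton_a, carton_b's own z axis and vertical below 0.08 rad), for 0.2 s.
At the end, for the whole second after the job is handed in: Divider upright (0.06 rad), in line with the runner, foot on it (origin 26 +-2.5 mm over the tray's underside, |x| < 6 mm); runner, cartons and end wall closed up (tray y of divider > -11, carton_a > 43.5, carton_b > 89.5 mm), cartons upright; all at rest and let go (all of step 2 and linear speed of each of divider, carton_a, carton_b below 0.01 m/s); the robot touches nothing.
It fails at once if the divider was pressed on the tray or runner hard, with more than 60 N (contact force between divider and tray above 60 N).
It fails at once if the cartons were squeezed with more than 30 N (contact force between carton_a and tray above 30 N or contact force between carton_b and tray above 40 N).
It fails at once if a bottle or the jar was disturbed (distance of any of bottle_a, bottle_b, jar from where it was at the start of the episode above 0.015 m).
It also fails if it takes over 64 s, if anything falls off the work surface, if the arm or the gripper's body presses on something with over 40 N, if the wrist force passes 120 N, or if a joint passes its speed limit or range.

ROBOT

A 6-joint arm with a two-finger parallel gripper is mounted at the origin on the work surface. World frame = base frame: x ahead of the robot, y to its left, z up, the work surface at z = 0. Lengths are in m, angles in rad, forces in N, time in s.
With the tool pointing down it reaches from about 0.375 to 0.9 m from the base axis. Payload 3.1 kg.
Tool frame: the origin (TCP) lies at the centre of the arm's flange, where the gripper is bolted on; the fingertips stand 173 mm ahead of it and the grasp point (between the pads) lies 155 mm ahead of it; z points along the fingers, y is the line along which they close (so a half turn about z gives the same grasp; the last joint's range is limited). The gripper opens to 85 mm and grips with 20 to 120 N. Pads are 22 mm wide; open, the fingers measure 114 mm over their backs; the gripper's body (76 mm by 85 mm) begins 54 mm behind the grasp point. The pads swing forward as they close: fully open they stand 13 mm farther back than shut.
Start: joints at [-1.464, 0.527, 1.433, -0, 1.181, -0.178], TCP at [0.176, -0.6, 0.405] pointing down, gripper open.
Joint ranges: [-3.08, 3.08], [-0.75, 2.2], [0.22, 2.44], [-1.43, 4.57], [0, 2.65], [-2.85, 2.85]. Speed limits (rad/s): [2.79, 2.79, 3.14, 3.14, 3.14, 3.14].

INTERFACE

Orientations are given as a unit quaternion [x, y, z, w].
In Python, from station import * gives the robot as it stands.
- The arm moves only by the shell command python3 -m jog 'ROWS' [OPENING] [FORCE]. ROWS is a JSON object of lists of equal length, an entry for each row: "linear": the shift along the world's x, y, z in mm, a list of three; "turn": the turn about the world's z in units of 5 degrees (1.0 is 5 degrees). A call has 1 to 12 rows; each row shifts and turns the commanded pose from where the row before left it; what a row does not reach is not made up. A row lasts 1/8 s, in which the tool goes at most 62.5 mm and 10.7 degrees, less where a joint would pass 70% of its speed; a pose out of reach is approached as far as the arm can. A call is refused whole if a number of a shift passes 62.5 or a number of a turn 1, either way. A call with a gripper value outside its range is refused whole. OPENING is the opening, from 0 (shut) to 1 (fully open), set as the call begins (- or left out, the last holds). The fingers move at their own pace and stop on an object; FORCE is the grip in N (left out, the last holds). Time passes only in rows, so rows that do not move let the fingers close. It gives the time, the measured TCP pose, the force, the opening and the grip force at its end, in the units of the state.
- sense(): the state, without advancing time (a new reading comes with each control period).
- snapshot(name): name is "scene" or "top" or "wrist"; returns the picture (420x560x3 uint8, red, green, blue); there is no depth.
- get_calibration(name): a dict with "fx", "fy", "cx", "cy" (pixels), "world_to_cam" (4x4, takes a point from world to camera coordinates). Camera axes: x right, y down, z forward; pixel columns grow to the right and rows downward; lengths in m; the calibration is good to about 2 mm. The wrist camera is an equidistant fisheye: a pixel r from the principal point sees the ray r / f radians off the axis. A picture is of the moment at which its call begins: read the wrist's pose just before it. get_calibration takes no time and is no camera call; for the wrist camera it gives the pose at the moment of the call.
- sign_off(): hands the job in; it is judged then, once.
The state is a dict: "t": time; "q": joint angles; "qd": joint speeds; "tau": joint torques, N m; "tcp_pos": TCP position; "tool_rot": TCP orientation; "force": force on the tool from outside, world axes, zero at the start; "ft_torque": the same for the moment, N m; "finger_gap": opening from 0.0 (shut) to 1.0 (fully open); "gripper_force": force on a finger pad.
Only numpy, scipy, OpenCV 4.12 (cv2) and the standard library are available. Lean on these libraries where they do the work, as an engineer would, in place of code of your own. Each camera call takes 0.05 s, during which the arm holds its last target. There are 200 camera calls.

## Working session

There is one attempt and no reset: what is moved stays moved. The work goes in short steps, Python scripts to look and compute and a shell command to move; the robot and the scene stay as the last step left them, time stands still between calls to the robot, and variables do not carry over. Pictures are saved under pics/ and viewed, at most 10 in all, crops included, and the job is handed in when it is done.

```bash
mkdir -p pics
python3 - <<'E'
from station import *
import cv2,numpy as np
for n in("top","scene"):
    im=snapshot(n); cv2.imwrite(f"pics/{n}.png",im[:,:,::-1]); c=get_calibration(n); print(n,c)
print(sense())
E
```

```text
top {'fx': 404.2039797618435, 'fy': 404.2039797618435, 'cx': 280.3322295201799, 'cy': 210.5614858525209, 'world_to_cam': array([[-0.00502934, -0.99964321, -0.02623278, -0.04268797],
       [-0.98940744,  0.00878031, -0.14489937,  0.59547758],
       [ 0.145078  ,  0.02522616, -0.98909859,  0.86854446],
       [ 0.        ,  0.        ,  0.        ,  1.        ]])}
scene {'fx': 424.4700657005537, 'fy': 424.4700657005537, 'cx': 277.216217471008, 'cy': 209.37817766110194, 'world_to_cam': array([[-0.68085315,  0.73238371,  0.00728684,  0.43065399],
       [ 0.59354967,  0.55756181, -0.58036508, -0.27864354],
       [-0.42911279, -0.39081829, -0.81432382,  1.1457042 ],
       [ 0.        ,  0.        ,  0.        ,  1.        ]])}
{'t': 0.1, 'q': array([-1.46350966e+00,  5.28391291e-01,  1.43377385e+00,  1.02152758e-05,
        1.18142618e+00, -1.78486091e-01]), 'qd': array([-0.00227819, -0.00115042, -0.00327343,  0.00110391,  0.00075642,
       -0.0017487 ]), 'tau': array([ 1.50002152e-04, -4.43304348e+01, -1.78586233e+01, -2.17361221e-04,
        3.87342676e-03,  3.60492777e-06]), 'tcp_pos': array([ 0.1761909 , -0.59932869,  0.40382013]), 'tool_rot': array([ 9.89808880e-01,  1.42398672e-01,  4.02887407e-05, -9.98528794e-04]), 'force': array([ 0.31602093,  0.6180426 , -0.15564556]), 'ft_torque': array([-0.02649912, -0.08120188,  0.00178148]), 'gripper_force': 0.0, 'finger_gap': 1.0026581390410458}
```

View pics/top.png

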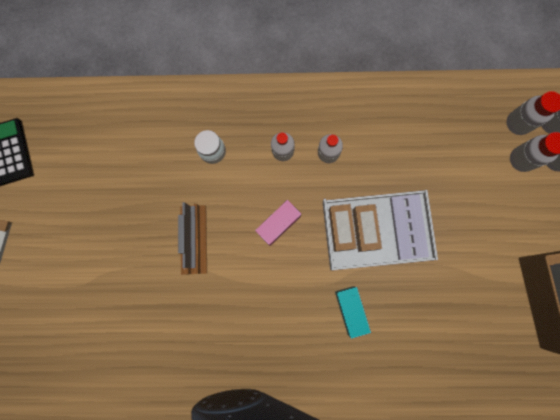

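View pics/scene.png

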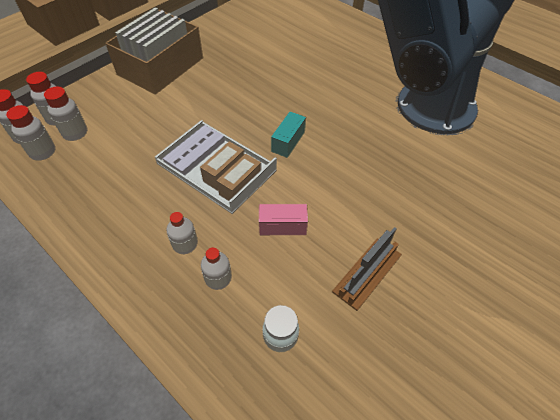

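The top view shows the stand with the divider near (193,239). The tray is near (380,230), with its end wall on the left (about world +y) and the slots near x 410. Pink and turquoise are look-alikes. Next I'll enlarge both areas.

Run:
```python
import cv2,numpy as np
im=cv2.imread("pics/top.png")
a=cv2.resize(im[185:275,318:443],None,fx=4,fy=4,interpolation=cv2.INTER_CUBIC)
b=cv2.resize(im[195:285,165:225],None,fx=4,fy=4,interpolation=cv2.INTER_CUBIC)
cv2.imwrite("pics/crop.png",np.hstack([a,b]))
```

```text
(no output)
```

View pics/crop.png

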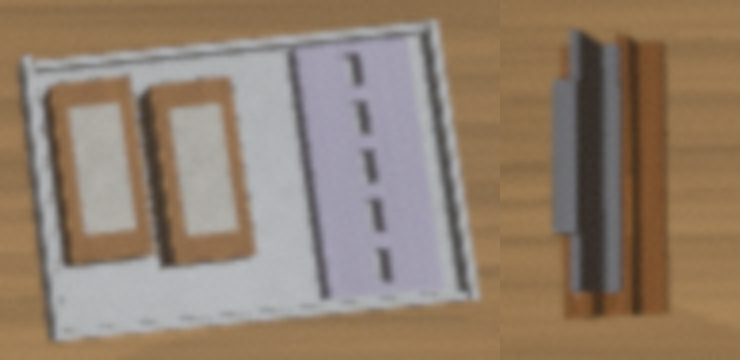

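The crop shows the slots at crop (353,70), (362,118), (371,166), (377,214) and (386,266). The grip bar's top spans crop u 553-576, v 80-233. The foot's ends are at v 40-292 and the stand spans u 563-667, v 40-317.

```bash
cat > h.py <<'E'
import numpy as np
from station import *
def ray(c,uv,z,fish=False):
    x=(uv[0]-c["cx"])/c["fx"];y=(uv[1]-c["cy"])/c["fy"]
    if fish:
        r=np.hypot(x,y); d=np.array([x/r*np.sin(r),y/r*np.sin(r),np.cos(r)]) if r>0 else np.array([0,0,1.])
    else: d=np.array([x,y,1])
    T=np.linalg.inv(c["world_to_cam"]); d=T[:3,:3]@d; o=T[:3,3]
    return o+d*(z-o[2])/d[2]
def proj(c,P,fish=False):
    p=c["world_to_cam"]@np.append(P,1); p=p[:3]
    if not fish: return c["cx"]+c["fx"]*p[0]/p[2],c["cy"]+c["fy"]*p[1]/p[2]
    r=np.hypot(p[0],p[1]); t=np.arctan2(r,p[2]); return c["cx"]+c["fx"]*t*p[0]/r,c["cy"]+c["fy"]*t*p[1]/r
E
python3 - <<'E'
from h import *
c=get_calibration("top")
A=lambda u,v,z:ray(c,(318+u/4,185+v/4),z)[:2]*1e3
B=lambda u,v,z:ray(c,(165+(u-500)/4,195+v/4),z)[:2]*1e3
r=lambda x:print(np.round(x,1))
print("slots");S=np.array([A(*p,.024) for p in[(353,70),(362,118),(371,166),(377,214),(386,266)]]);r(S);r(S.mean(0))
d=S[0]-S[-1];print(np.degrees(np.arctan2(d[1],d[0])),np.hypot(*d))
print("tray TL,TR,BR,BL");r([A(27,60,.046),A(435,24,.026),A(476,297,.026),A(54,338,.046)])
print("bar");r([B(553,80,.102),B(576,80,.102),B(553,233,.102),B(576,233,.102)])
print("foot");r([B(571,40,.037),B(620,40,.037),B(571,292,.037),B(620,292,.037)])
print("stand");r([B(667,40,.032),B(667,317,.032),B(563,317,.032)])
print("cartons tops");
for q in [[(48,85),(130,77),(152,255),(66,266)],[(152,90),(233,80),(255,253),(163,268)]]: r(np.mean([A(*p,.058) for p in q],0))
print("bystanders");r([ray(c,p,.1)[:2]*1e3 for p in[(282,138),(332,141)]]);r(ray(c,(207,141),.075)[:2]*1e3)
E
```

```text
slots
[[ 614.  -334.8]
 [ 586.3 -338.5]
 [ 558.7 -342.2]
 [ 531.5 -344.2]
 [ 502.2 -347.7]]
[ 558.5 -341.5]
6.550681131832916 112.54356189122089
tray TL,TR,BR,BL
[[ 617.8 -146.9]
 [ 639.9 -382.2]
 [ 484.6 -396. ]
 [ 463.1 -158.5]]
bar
[[578.9 167.9]
 [578.8 155.7]
 [498.3 165.4]
 [498.2 153.3]]
foot
[[610.9 176.7]
 [610.6 148.4]
 [468.1 172.3]
 [468.  144.8]]
stand
[[611.2 122.5]
 [454.  119.1]
 [454.3 177.8]]
cartons tops
[ 554.2 -184. ]
[ 552.6 -239.5]
bystanders
[[ 745.8  -52.7]
 [ 737.6 -160.6]]
[749.5 116. ]
```

The sizes agree with those given: foot 142 mm, bar 80 mm, slot span 112 mm. The first move goes over the tray for a close wrist look.

```bash
python3 -m jog '{"linear":[[45,32,0],[45,32,0],[45,32,0],[45,32,0],[45,32,0],[45,32,0],[45,32,0],[45,32,0],[0,0,0],[0,0,0]],"turn":[-0.28,-0.28,-0.28,-0.28,-0.28,-0.28,-0.28,-0.28,0,0]}'
python3 - <<'E'
from h import *
import cv2
c=get_calibration("wrist"); im=snapshot("wrist"); np.save("w1.npy",c,allow_pickle=True)
print(c["fx"],c["cx"],c["cy"],np.linalg.inv(c["world_to_cam"])[:3,3])
cv2.imwrite("pics/w1.png",cv2.resize(im[:,:,::-1],(800,600),interpolation=cv2.INTER_CUBIC))
print(sense()["tcp_pos"],sense()["force"],sense()["tool_rot"])
print([np.round(proj(c,P,True)) for P in [(.5585,-.3415,.024),(.6,-.15,.046),(.64,-.382,.026)]])
E
```

```text
t: 1.35
tcp_pos: [0.536, -0.3434, 0.4041]
tool_rot: [0.999, 0.046, -0.001, -0.0]
force: [-0.7, -0.8, 1.1]
finger_gap: 1.002
gripper_force: 0.0
325.19226210127806 282.82670498649117 204.7561750061727 [ 0.60796587 -0.33710138  0.37343846]
[ 0.53552975 -0.3440324   0.40424282] [-0.02638268  0.44447244  0.50240199] [ 9.98991058e-01  4.49045869e-02 -6.22476105e-04 -2.36612259e-04]
[array([283., 158.]), array([112., 112.]), array([328.,  87.])]
```

View pics/w1.png

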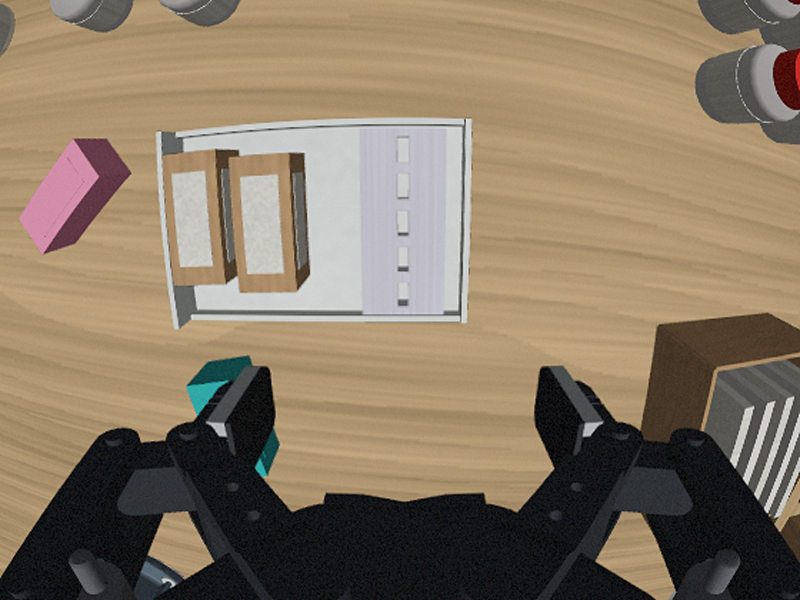

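Wrist view (800 scale): the five slots lie along x≈403 at y 149, 185, 222, 259 and 294. The tray corners are at about (158,132), (470,119), (465,322) and (178,328).

Run:
```python
from h import *
c=np.load("w1.npy",allow_pickle=True).item()
W=lambda u,v,z:ray(c,(u*.7,v*.7),z,True)[:2]*1e3
S=np.array([W(*p,.025) for p in[(403,149),(403.3,185.3),(403.3,222),(403,258.5),(403,294)]]);print(S.round(1),S.mean(0).round(1))
d=S[0]-S[-1];print(np.degrees(np.arctan2(d[1],d[0])),np.hypot(*d))
a,b=W(470,119,.026),W(465,322,.026);print(a,b,np.degrees(np.arctan2(*(a-b)[::-1])),np.hypot(*(a-b)))
e,f=W(158,132,.046),W(178,328,.046);print(e,f,np.degrees(np.arctan2(*(e-f)[::-1])), np.degrees(np.arctan2(-(e-a)[0],(e-a)[1])))
th=np.radians(5.4);ctr=(a+b+e+f)/4;print("ctr",ctr, "slot in tray",np.array([[np.cos(th),np.sin(th)],[-np.sin(th),np.cos(th)]])@(S.mean(0)-ctr))
# expected bar
```

```text
[[ 616.3 -335.3]
 [ 589.2 -338. ]
 [ 561.5 -340.5]
 [ 533.4 -342.8]
 [ 505.1 -345.4]] [ 561.1 -340.4]
5.224971227792598 111.62256039007703
[ 644.07161163 -382.37046943] [ 486.71641588 -396.88187289] 5.268952712145577 158.02290485280747
[ 622.26091119 -147.1955293 ] [ 465.31211575 -163.65695815] 5.987523148830055 5.29859437282965
ctr [ 554.59026361 -272.52620744] slot in tray [  0.0991     -68.18018023]
```

```bash
python3 -m jog '{"linear":[[0,45,0],[0,50,0],[0,50,0],[0,50,0],[0,50,0],[0,50,0],[0,50,0],[0,50,0],[0,50,0],[0,49,0],[-30,10,0],[0,0,0]],"turn":[-0.1,-0.1,-0.1,-0.1,-0.1,-0.1,-0.14,0,0,0,0,0]}'
python3 - <<'E'
from h import *
import cv2
c=get_calibration("wrist"); im=snapshot("wrist"); np.save("w2.npy",c,allow_pickle=True)
cv2.imwrite("pics/w2.png",cv2.resize(im[:,:,::-1],(800,600),interpolation=cv2.INTER_CUBIC))
print(sense()["tcp_pos"],sense()["tool_rot"])
E
```

```text
t: 2.9
tcp_pos: [0.5044, 0.16, 0.4045]
tool_rot: [1.0, 0.013, -0.001, 0.0]
force: [0.8, -0.4, -0.3]
finger_gap: 1.002
gripper_force: 0.0
[0.50576383 0.15948365 0.40480735] [ 9.99922441e-01  1.24523117e-02 -7.60495594e-05  2.12610118e-04]
```

View pics/w2.png

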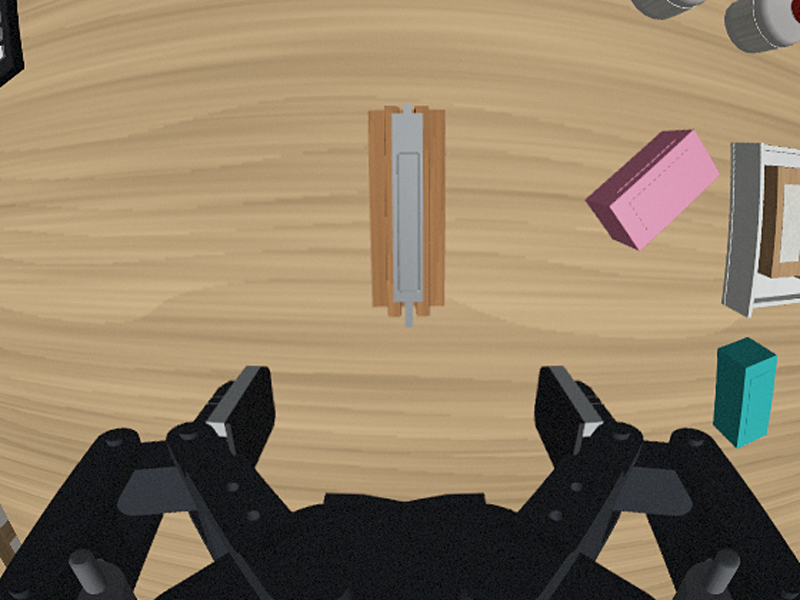

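The bar's top outline is at (397,153), (418,153), (420,291) and (398,291) (800 scale), centred between the stand rails.

Run:
```python
from h import *
c=np.load("w2.npy",allow_pickle=True).item()
W=lambda u,v,z:ray(c,(u*.7,v*.7),z,True)[:2]*1e3
P=np.array([W(*p,.102) for p in[(397,153),(418,153),(420,291),(398,291)]]);print(P.round(1),P.mean(0))
d=P[0]+P[1]-P[2]-P[3];print(np.degrees(np.arctan2(d[1],d[0])))
a,b=W(408,104,.037),W(409,327,.037);print(a,b)
s=sense();print(s["tcp_pos"])
```

```text
[[580.3 165.9]
 [580.6 153.8]
 [497.9 149.9]
 [497.5 163.3]] [539.0833303  158.19943963]
2.217158752483031
[617.10622822 159.94321149] [449.83492599 154.51896546]
[0.50576383 0.15948365 0.40480735]
```

```bash
python3 -m jog '{"linear":[[33,-0.5,0],[0,0,-40],[0,0,-45],[0,0,-40],[0,0,-25],[0,0,-8],[0,0,0],[0,0,0]],"turn":[0,0.06,0,0,0,0,0,0]}' 0.5
python3 -m jog '{"linear":[[0,0,0],[0,0,0],[0,0,0],[0,0,0],[0,0,0],[0,0,0]],"turn":[0,0,0,0,0,0]}' 0 60
```

```text
t: 3.95
tcp_pos: [0.54, 0.1595, 0.2479]
tool_rot: [1.0, 0.015, 0.001, -0.0]
force: [0.8, -0.5, 1.2]
finger_gap: 0.499
gripper_force: 0.0
t: 4.7
tcp_pos: [0.5395, 0.1598, 0.2476]
tool_rot: [1.0, 0.016, 0.001, 0.0]
force: [-1.4, -2.3, 6.6]
finger_gap: 0.131
gripper_force: 58.9
```

```bash
python3 -m jog '{"linear":[[0,0,10],[0,0,25],[0,0,35],[0,0,30],[0,0,0],[0,0,0]],"turn":[0,0,0,0,0,0]}'
python3 - <<'E'
from h import *
import cv2
c=get_calibration("wrist"); im=snapshot("wrist"); np.save("w3.npy",c,allow_pickle=True)
cv2.imwrite("pics/w3.png",cv2.resize(im[60:320,160:400,::-1],None,fx=2.3,fy=2.3,interpolation=cv2.INTER_CUBIC))
s=sense();print(s["tcp_pos"],s["tool_rot"],s["force"],s["finger_gap"])
E
```

```text
t: 5.45
tcp_pos: [0.5386, 0.1599, 0.3458]
tool_rot: [1.0, 0.016, -0.001, 0.0]
force: [0.4, -0.3, -2.0]
finger_gap: 0.128
gripper_force: 58.5
[0.53850488 0.15987179 0.34535589] [ 9.99878691e-01  1.54984438e-02 -1.54822394e-03  6.04577380e-05] [ 0.07260642  0.14748798 -2.27309048] 0.13190952591121086
```

View pics/w3.png

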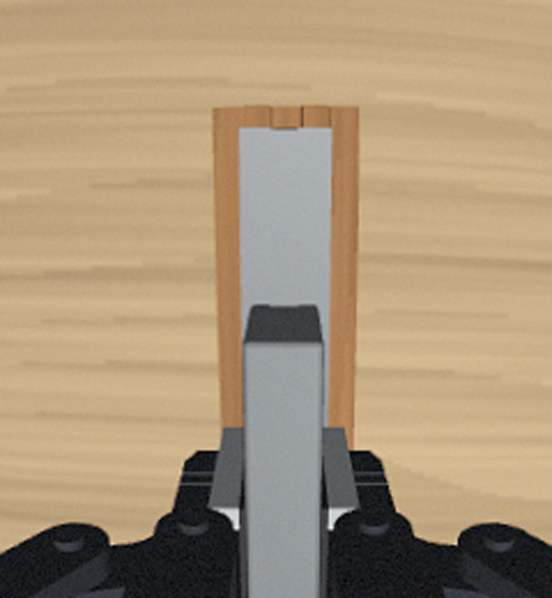

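The held divider hangs upright in the pads. Its foot's front edge spans crop (240-331, 127) and the bar's top front edge (244-322, 343).

Run:
```python
from h import *
c=np.load("w3.npy",allow_pickle=True).item(); t=np.array([538.5,159.9])
W=lambda u,v,z:ray(c,(160+u/2.3,60+v/2.3),z,True)[:2]*1e3
f=[W(240,127,.1348),W(331,127,.1348)];b=[W(244,343,.1998),W(322,343,.1998)]
print(np.round(f,1),np.round(b,1),"rel tcp",np.mean(f,0)-t,np.mean(b,0)-t)
```

```text
[[608.7 172.1]
 [609.4 150.4]] [[575.1 167.1]
 [575.5 154.5]] rel tcp [70.5618522   1.36909873] [36.77687515  0.92152506]
```

```bash
python3 -m jog '{"linear":[[0,-20,0],[2,-45,0],[2,-50,0],[2,-50,0],[3,-50,0],[3,-50,0],[3,-50,0],[3,-50,0],[2,-50,0],[2,-50,0],[0,-25,0],[0,-10,0]],"turn":[0,0.07,0.07,0.07,0.07,0.07,0.07,0.07,0.07,0.07,0.07,0]}'
python3 -m jog '{"linear":[[0,0,-20],[0,0,-30],[0,0,-20],[0,0,-10],[0,0,0],[0,0,0],[0,0,0]],"turn":[0,0,0,0,0,0,0]}'
python3 -c "
from station import *
s=sense();print(s['tcp_pos'],s['tool_rot'],s['force'],s['ft_torque'])"
```

```text
t: 7.0
tcp_pos: [0.5603, -0.3417, 0.3456]
tool_rot: [0.999, 0.045, -0.001, -0.001]
force: [-0.1, 0.5, -1.2]
finger_gap: 0.135
gripper_force: 58.6
t: 7.88
tcp_pos: [0.5615, -0.3402, 0.2678]
tool_rot: [0.999, 0.046, 0.001, 0.001]
force: [-0.6, 0.4, -1.7]
finger_gap: 0.137
gripper_force: 58.7
[ 0.56154048 -0.34022614  0.26780666] [9.98937468e-01 4.60757464e-02 7.32486152e-04 6.50852697e-04] [-0.59374633  0.42401696 -1.69819345] [0.00439056 0.02226615 0.03969091]
```

```bash
python3 -m jog '{"linear":[[0,0,-5],[0,0,-3],[0,0,-2],[0,0,-1.5],[0,0,0],[0,0,0]],"turn":[0,0,0,0,0,0]}'; python3 -m jog '{"linear":[[0,0,-1],[0,0,-1],[0,0,0]],"turn":[0,0,0]}'; python3 -m jog '{"linear":[[0,0,-1],[0,0,0]],"turn":[0,0]}'
```

```text
t: 8.62
tcp_pos: [0.5613, -0.3401, 0.2553]
tool_rot: [0.999, 0.046, 0.0, 0.0]
force: [0.6, 0.3, -1.2]
finger_gap: 0.135
gripper_force: 58.7
t: 9.0
tcp_pos: [0.5612, -0.3401, 0.2531]
tool_rot: [0.999, 0.046, -0.0, -0.0]
force: [-0.9, 0.7, -1.5]
finger_gap: 0.132
gripper_force: 58.7
t: 9.25
tcp_pos: [0.5612, -0.3401, 0.2521]
tool_rot: [0.999, 0.046, -0.0, -0.0]
force: [-0.4, -0.3, -1.1]
finger_gap: 0.135
gripper_force: 58.7
```

```bash
python3 -m jog '{"linear":[[0,0,-1],[0,0,-1],[0,0,0]],"turn":[0,0,0]}'; python3 -m jog '{"linear":[[0,0,-1],[0,0,-1],[0,0,0]],"turn":[0,0,0]}'
```

```text
t: 9.62
tcp_pos: [0.5612, -0.3401, 0.2501]
tool_rot: [0.999, 0.046, -0.0, -0.0]
force: [-0.2, -0.4, -1.0]
finger_gap: 0.136
gripper_force: 58.7
t: 10.0
tcp_pos: [0.5612, -0.3401, 0.2481]
tool_rot: [0.999, 0.046, -0.0, -0.0]
force: [0.0, 0.4, -1.1]
finger_gap: 0.132
gripper_force: 58.7
```

```bash
python3 -m jog '{"linear":[[0,0,-1.5],[0,0,-1.5],[0,0,-1],[0,0,0]],"turn":[0,0,0,0]}'; python3 -m jog '{"linear":[[0,0,-1],[0,0,0],[0,0,0]],"turn":[0,0,0]}';  python3 -m jog '{"linear":[[0,0,-1],[0,0,0],[0,0,0]],"turn":[0,0,0]}'
```

```text
t: 10.5
tcp_pos: [0.5612, -0.3401, 0.244]
tool_rot: [0.999, 0.046, -0.0, -0.0]
force: [0.7, -0.3, -1.2]
finger_gap: 0.133
gripper_force: 58.7
t: 10.88
tcp_pos: [0.5612, -0.3401, 0.2432]
tool_rot: [0.999, 0.046, -0.0, -0.0]
force: [-0.5, 0.7, -1.9]
finger_gap: 0.13
gripper_force: 58.7
t: 11.25
tcp_pos: [0.5612, -0.3401, 0.2422]
tool_rot: [0.999, 0.046, -0.0, -0.0]
force: [-0.2, -0.2, -2.1]
finger_gap: 0.134
gripper_force: 58.7
```

```bash
python3 -m jog '{"linear":[[0,0,-0.7],[0,0,0],[0,0,0]],"turn":[0,0,0]}'; python3 -m jog '{"linear":[[0,0,-0.7],[0,0,0],[0,0,0]],"turn":[0,0,0]}'
python3 - <<'E'
from h import *
import cv2
c=get_calibration("wrist"); im=snapshot("wrist"); np.save("w4.npy",c,allow_pickle=True)
cv2.imwrite("pics/w4.png",cv2.resize(im[0:330,:,::-1],None,fx=1.42,fy=1.42,interpolation=cv2.INTER_CUBIC))
E
```

```text
t: 11.62
tcp_pos: [0.5612, -0.3402, 0.2417]
tool_rot: [0.999, 0.046, 0.0, 0.0]
force: [-0.9, 0.9, 0.2]
finger_gap: 0.131
gripper_force: 58.9
t: 12.0
tcp_pos: [0.5612, -0.3402, 0.2416]
tool_rot: [0.999, 0.046, 0.0, 0.0]
force: [-2.1, -0.1, 6.2]
finger_gap: 0.131
gripper_force: 59.5
```

View pics/w4.png

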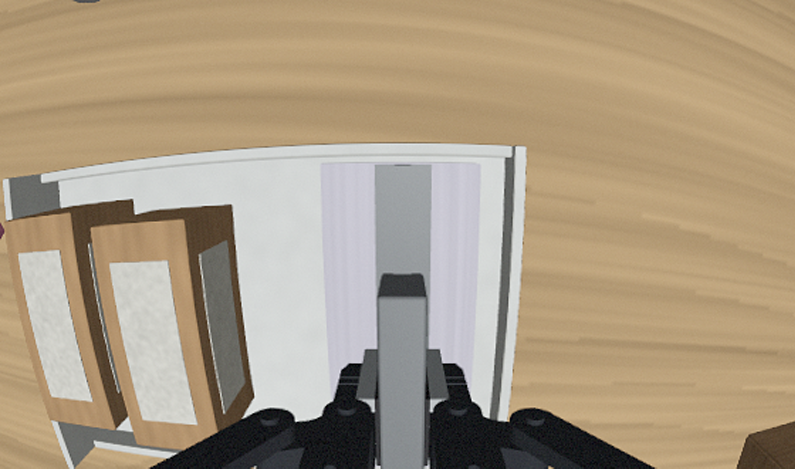

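The foot lies flush on the runner, at the predicted height and with 6 N of contact. Next is the slide along tray +y, direction (-0.092, 0.996).

```bash
python3 -m jog '{"linear":[[-0.2,2,0],[-0.4,4,0],[-0.6,6,0],[-0.6,6,0],[-0.6,6,0],[-0.6,6,0],[-0.6,6,0],[-0.4,4,0],[0,0,0]],"turn":[0,0,0,0,0,0,0,0,0]}'; python3 -m jog '{"linear":[[-0.2,2,0],[-0.2,2,0],[-0.2,2,0],[-0.2,2,0],[-0.2,2,0],[0,0,0]],"turn":[0,0,0,0,0,0]}'
```

```text
t: 13.18
tcp_pos: [0.558, -0.3018, 0.2417]
tool_rot: [0.999, 0.046, 0.002, 0.003]
force: [-0.6, -5.2, 3.6]
finger_gap: 0.129
gripper_force: 60.0
t: 13.92
tcp_pos: [0.5571, -0.292, 0.2418]
tool_rot: [0.999, 0.046, 0.002, 0.003]
force: [-1.0, -6.8, 3.5]
finger_gap: 0.134
gripper_force: 60.2
```

```bash
python3 -m jog '{"linear":[[-0.1,1.5,0],[-0.1,1.5,0],[-0.2,1.5,0],[-0.1,1.5,0],[-0.1,1,0],[-0.1,1,0],[0,0,0]],"turn":[0,0,0,0,0,0,0]}'; python3 -m jog '{"linear":[[-0.1,1,0],[-0.1,1,0],[0,0,0]],"turn":[0,0,0]}'; python3 -m jog '{"linear":[[-0.1,1,0],[0,0,0]],"turn":[0,0]}'
```

```text
t: 14.8
tcp_pos: [0.5564, -0.2844, 0.2417]
tool_rot: [0.999, 0.046, 0.002, 0.003]
force: [-1.1, -7.9, 3.1]
finger_gap: 0.134
gripper_force: 60.2
t: 15.18
tcp_pos: [0.5562, -0.2824, 0.2418]
tool_rot: [0.999, 0.046, 0.002, 0.004]
force: [-1.2, -7.6, 2.9]
finger_gap: 0.131
gripper_force: 60.2
t: 15.42
tcp_pos: [0.5561, -0.2814, 0.2418]
tool_rot: [0.999, 0.046, 0.002, 0.003]
force: [-1.5, -7.4, 3.0]
finger_gap: 0.131
gripper_force: 60.2
```

```bash
for i in 1; do python3 -m jog '{"linear":[[-0.1,0.7,0],[0,0,0]],"turn":[0,0]}' | grep -E "tcp|^force"; done; python3 -m jog '{"linear":[[-0.1,0.7,0],[0,0,0]],"turn":[0,0]}'| grep -E "tcp|^force"; python3 -m jog '{"linear":[[0,0.7,0],[0,0,0]],"turn":[0,0]}'| grep -E "tcp|^force"
```

```text
tcp_pos: [0.556, -0.2808, 0.2418]
force: [-1.0, -8.4, 2.4]
tcp_pos: [0.556, -0.2801, 0.2418]
force: [-0.8, -9.0, 3.0]
tcp_pos: [0.5559, -0.2795, 0.2418]
force: [-1.8, -8.2, 2.6]
```

```bash
python3 -m jog '{"linear":[[-0.1,0.7,0],[0,0,0]],"turn":[0,0]}' | grep -E "tcp|^force"; python3 -m jog '{"linear":[[-0.1,0.7,0],[0,0,0]],"turn":[0,0]}'| grep -E "tcp|^force"; python3 -m jog '{"linear":[[0,0.7,0],[0,0,0]],"turn":[0,0]}'| grep -E "tcp|^force"
```

```text
tcp_pos: [0.5559, -0.2788, 0.2418]
force: [-0.9, -8.1, 2.8]
tcp_pos: [0.5558, -0.2781, 0.2418]
force: [-1.9, -8.1, 2.3]
tcp_pos: [0.5557, -0.2774, 0.2418]
force: [-1.6, -8.0, 3.0]
```

```bash
python3 -m jog '{"linear":[[-0.1,0.7,0],[0,0,0]],"turn":[0,0]}' | grep -E "tcp|^force"; python3 -m jog '{"linear":[[-0.1,0.7,0],[0,0,0]],"turn":[0,0]}'| grep -E "tcp|^force"; python3 -m jog '{"linear":[[0,0.7,0],[0,0,0]],"turn":[0,0]}'| grep -E "tcp|^force"
python3 - <<'E'
from h import *
import cv2
im=snapshot("wrist")
cv2.imwrite("pics/w5.png",cv2.resize(im[0:330,:,::-1],None,fx=1.42,fy=1.42,interpolation=cv2.INTER_CUBIC))
E
```

```text
tcp_pos: [0.5557, -0.2767, 0.2418]
force: [-1.5, -8.7, 3.8]
tcp_pos: [0.5556, -0.276, 0.2418]
force: [-0.8, -8.3, 2.9]
tcp_pos: [0.5556, -0.2753, 0.2418]
force: [-0.5, -9.2, 3.1]
```

View pics/w5.png

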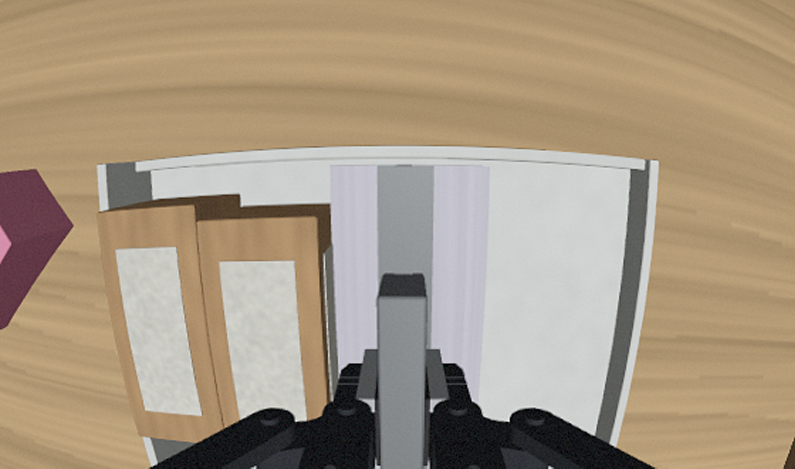

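The view shows the runner against carton_a and carton_a against carton_b. Only the gap to the end wall (near x 100-150) may be left, so I keep pushing gently.

```bash
python3 -m jog '{"linear":[[-0.1,0.7,0],[0,0,0]],"turn":[0,0]}' | grep -E "tcp|^force"; python3 -m jog '{"linear":[[-0.1,0.7,0],[0,0,0]],"turn":[0,0]}'| grep -E "tcp|^force"; python3 -m jog '{"linear":[[0,0.7,0],[0,0,0]],"turn":[0,0]}'| grep -E "tcp|^force"
```

```text
tcp_pos: [0.5555, -0.2747, 0.2418]
force: [-1.0, -8.3, 2.9]
tcp_pos: [0.5554, -0.2739, 0.2418]
force: [-0.7, -8.5, 2.9]
tcp_pos: [0.5554, -0.2732, 0.2418]
force: [-0.8, -7.8, 2.2]
```

```bash
python3 -m jog '{"linear":[[-0.1,0.7,0],[0,0,0]],"turn":[0,0]}' | grep -E "tcp|^force"; python3 -m jog '{"linear":[[-0.1,0.7,0],[0,0,0]],"turn":[0,0]}'| grep -E "tcp|^force"
```

```text
tcp_pos: [0.5553, -0.2728, 0.2418]
force: [-2.6, -9.6, 3.4]
tcp_pos: [0.5552, -0.2724, 0.2418]
force: [-0.5, -10.8, 2.7]
```

```bash
python3 -m jog '{"linear":[[0,0.5,0],[0,0,0]],"turn":[0,0]}' | grep -E "tcp|^force"; python3 -m jog '{"linear":[[0,0.5,0],[0,0,0]],"turn":[0,0]}'| grep -E "tcp|^force"
```

```text
tcp_pos: [0.5552, -0.2723, 0.2418]
force: [-2.1, -11.4, 1.8]
tcp_pos: [0.5552, -0.272, 0.2419]
force: [-2.5, -12.3, 2.5]
```

Run:
```python
from h import *
import cv2
w=snapshot("wrist");t=snapshot("top");s=snapshot("scene")
R=lambda i,h:cv2.resize(i,(400,h),interpolation=cv2.INTER_CUBIC)
a=R(t[185:275,313:443],277);b=R(s[110:220,145:285],314)
p=np.vstack([np.hstack([a,a*0]),]) 
L=np.vstack([a,b]); Rr=cv2.resize(w[80:330,60:360],(400,333),interpolation=cv2.INTER_CUBIC); Rr=np.vstack([Rr,np.zeros((591-333,400,3),np.uint8)])
cv2.imwrite("pics/w6.png",np.hstack([L,Rr])[:,:,::-1]); np.save("topA.npy",t)
print(sense()["tool_rot"],sense()["force"],sense()["ft_torque"])
```

```text
[0.99889045 0.0467442  0.00235652 0.00522365] [ -3.09436632 -11.73858242   1.9305381 ] [-2.40015     0.40500473 -0.09750178]
```

View pics/w6.png

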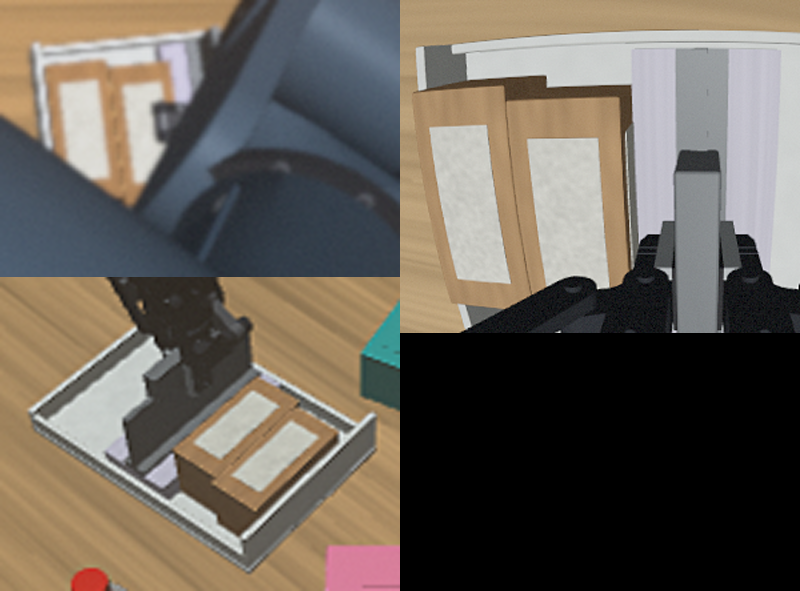

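```bash
python3 -m jog '{"linear":[[0,0.6,0],[0,0,0]],"turn":[0,0]}' | grep -E "tcp|^force"; python3 -m jog '{"linear":[[0,0.6,0],[0,0,0]],"turn":[0,0]}'| grep -E "tcp|^force";  python3 -m jog '{"linear":[[0,0.6,0],[0,0,0]],"turn":[0,0]}'| grep -E "tcp|^force"
```

```text
tcp_pos: [0.5552, -0.2717, 0.2419]
force: [-1.9, -13.0, 0.9]
tcp_pos: [0.5552, -0.2714, 0.2419]
force: [-2.8, -14.6, 1.5]
tcp_pos: [0.5552, -0.2711, 0.2419]
force: [-3.6, -13.9, 0.9]
```

```bash
python3 -m jog '{"linear":[[0,-1,0],[0,-1,0],[0,0,0]],"turn":[0,0,0]}'; python3 -m jog '{"linear":[[0,-0.8,-0.4],[0,0,0],[0,0,0]],"turn":[0,0,0]}'
```

```text
t: 20.75
tcp_pos: [0.5552, -0.2721, 0.2419]
tool_rot: [0.999, 0.047, 0.002, 0.005]
force: [-1.8, -11.7, 2.2]
finger_gap: 0.132
gripper_force: 61.6
t: 21.12
tcp_pos: [0.5553, -0.2725, 0.2418]
tool_rot: [0.999, 0.047, 0.002, 0.005]
force: [-2.1, -9.6, 4.7]
finger_gap: 0.134
gripper_force: 61.2
```

```bash
python3 -m jog '{"linear":[[0,-1,0],[0,-0.5,0],[0,0,0]],"turn":[0,0,0]}'|grep -E "tcp|^force"; python3 -m jog '{"linear":[[0,-1,0],[0,-0.5,0],[0,0,0]],"turn":[0,0,0]}'|grep -E "tcp|^force|rot"
```

```text
tcp_pos: [0.5553, -0.2732, 0.2418]
force: [-1.0, -7.7, 4.5]
tcp_pos: [0.5553, -0.2739, 0.2417]
tool_rot: [0.999, 0.046, 0.002, 0.003]
force: [-0.8, -4.4, 5.0]
```

```bash
python3 -m jog '{"linear":[[0,-0.8,0],[0,0,0],[0,0,0]],"turn":[0,0,0]}'|grep -E "tcp|^force"; python3 -m jog '{"linear":[[0,0,0],[0,0,0],[0,0,0],[0,0,0]],"turn":[0,0,0,0]}' 0.45
python3 -m jog '{"linear":[[0,0,5],[0,0,20],[0,0,30],[0,0,40],[0,0,40],[0,0,30],[-20,0,0],[0,0,0]],"turn":[0,0,0,0,0,0,0,0]}'
python3 - <<'E'
from h import *
import cv2
w=snapshot("wrist");s=snapshot("scene");np.save("w7.npy",get_calibration("wrist"),allow_pickle=True)
b=cv2.resize(s[110:220,145:285],(400,314),interpolation=cv2.INTER_CUBIC);a=cv2.resize(w[50:340,100:470],(800*5//10,314))
cv2.imwrite("pics/w7.png",cv2.resize(w[40:300,80:400],(738,600),interpolation=cv2.INTER_CUBIC)[:,:,::-1])
E
```

```text
tcp_pos: [0.5554, -0.2743, 0.2417]
force: [-0.6, -4.7, 5.8]
t: 22.75
tcp_pos: [0.5541, -0.2728, 0.2401]
tool_rot: [0.999, 0.046, -0.0, -0.0]
force: [-1.1, -0.5, -0.3]
finger_gap: 0.447
gripper_force: 0.0
t: 23.75
tcp_pos: [0.5333, -0.2729, 0.4061]
tool_rot: [0.999, 0.046, -0.0, -0.0]
force: [0.5, -0.5, 0.7]
finger_gap: 0.451
gripper_force: 0.0
```

View pics/w7.png

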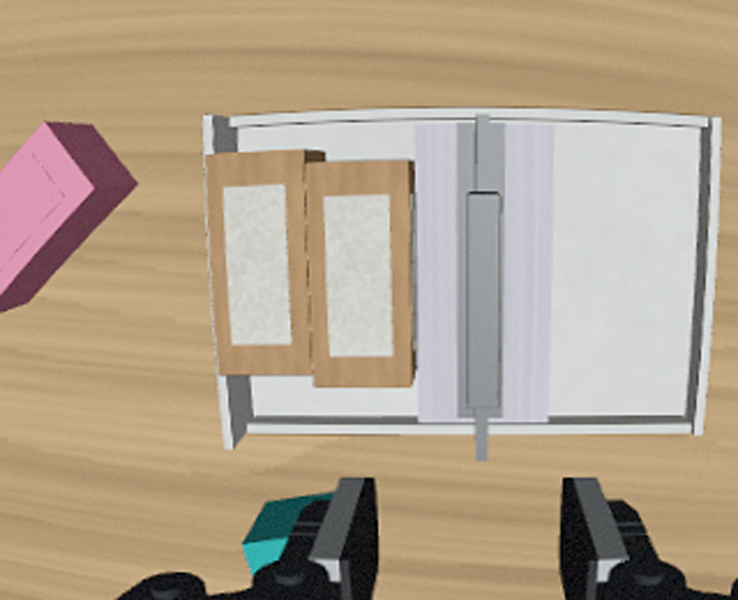

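The picture shows the divider upright and standing free, with the cartons packed between the runner and the wall. Now a numeric check.

Run:
```python
from h import *
c=np.load("w7.npy",allow_pickle=True).item(); th=np.radians(5.3);n=np.array([-np.sin(th),np.cos(th)])
Y=lambda pts,z:np.round([n@(ray(c,(80+u*320/738,40+v*260/600),z,True)[:2]*1e3) for u,v in pts],1)
print("-y rim",Y([(720,119),(703,433)],.026),"+y rim outer",Y([(205,115),(227,447)],.046),"+y inner top",Y([(213,115),(233,447)],.046))
print("b",Y([(206,155),(305,150),(313,375),(217,374)],.058));print("a",Y([(307,163),(410,160),(412,386),(313,387)],.058))
print("runner",Y([(415,126),(553,126),(418,421),(548,421)],.026),"foot",Y([(457,126),(504,126),(458,414),(502,414)],.031))
print("bar",Y([(468,192),(501,192),(500,408),(467,408)],.096))
```

```text
-y rim [-441.  -441.9] +y rim outer [-203.7 -204. ] +y inner top [-207.5 -207.1]
b [-208.  -252.7 -252.5 -207. ]
a [-253.5 -297.3 -296.8 -252.1]
runner [-297.3 -360.5 -296.8 -361. ] foot [-316.6 -337.8 -316.6 -338. ]
bar [-321.5 -333.7 -334.  -321.1]
```

All gaps are closed within 1 mm: wall -207, carton_b -207.5 to -252.6, carton_a -252.8 to -297, runner -297 to -361. The bar is centred over the foot, so the divider is upright.

```bash
python3 -c "
from station import *
print(sign_off())"
```

```text
the job is handed in; nothing more can be done
None
```

The job is handed in: the divider stands upright and fully home in the runner, my last wrist picture shows the runner, cartons and end wall closed up to within 1 mm, and the arm never went near the bottles or jar; no verdict was returned.

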